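Lay out the sample parts at their gauges

ROBOT

A 6-joint arm with a two-finger parallel gripper is mounted at the origin on the work surface. World frame = base frame: x ahead of the robot, y to its left, z up, the work surface at z = 0. Lengths are in mm, angles in rad, forces in N, time in s.
With the tool pointing down it reaches from about 275 to 1000 mm from the base axis. Payload 8.4 kg.
Tool frame: the origin (TCP) lies between the finger pads; the fingertips stand r.finger_overhang ahead of it and the grasp point (between the pads) is the TCP (r.finger_overhang is the distance from the TCP to the fingertips, in mm); z points along the fingers, y is the line along which they close (so a half turn about z gives the same grasp; the last joint's range is limited). The gripper opens to 85 mm and grips with 20 to 120 N. Pads are 22 mm wide; open, the fingers measure 114 mm over their backs; the gripper's body (76 mm by 85 mm) begins 54 mm behind the grasp point. The pads swing forward as they close: fully open they stand 13 mm farther back than shut.
Start: joints at [-1.315, 0.353, 1.633, -0, 1.155, -0.002], TCP at [159.345, -604.349, 250.281] pointing down, gripper open.
Joint ranges: [-2.63, 2.63], [-0.92, 2.1], [0.06, 2.66], [-1.3, 4.44], [0, 2.69], [-3.02, 3.02]. Speed limits (rad/s): [2.22, 2.22, 2.79, 3.14, 3.14, 3.14].

INTERFACE

Orientations are given as [roll, pitch, yaw] about the fixed x, y, z axes, in that order (R = Rz(yaw) Ry(pitch) Rx(roll)).
In Python, from rig import r, cams, sign_off gives the robot as it stands.
- The arm moves only by the shell command python3 -m crank 'ROWS' [FORCE]. ROWS is JSON, a list of rows, each a list of 7 numbers: the shift along the tool's x, y, z in m, then the turn, a rotation vector about the tool's x, y, z in rad, then the closure, from 0 (fully open) to 1 (shut). In form: [[dx, dy, dz, ax, ay, az, gripper], ...]. A call has 1 to 5 rows; each row is the pose to reach, as a shift and turn from the pose commanded when the call began, along the tool's axes at that moment; what a row does not reach only later rows make up. A row lasts 1/10 s, in which the tool goes at most 50 mm and 8.59 degrees, less where a joint would pass 70% of its speed; a pose out of reach is approached as far as the arm can. A call with a gripper value outside its range is refused whole. The fingers move at their own pace and stop on an object; FORCE is the grip in N (left out, the last holds). Time passes only in rows, so rows that repeat a pose let the fingers close. It gives the time, the measured TCP pose, the force, the opening and the grip force at its end, in the units of the state.
- r.sense(): the state, without advancing time (a new reading comes with each control period).
- cams.grab_frame(name): name is "scene" or "top"; returns a dict with "image" (480x640x3 uint8, red, green, blue), "fx", "fy", "cx", "cy" (pixels), "position" and "orientation" of the camera in the world. Camera axes: x right, y down, z forward; pixel columns grow to the right and rows downward; lengths in mm; the calibration is good to about 2 mm. A picture is of the moment at which its call begins. There is no depth.
- sign_off(): hands the job in; it is judged then, once.
The state is a dict: "clock": time; "qpos": joint angles; "qvel": joint speeds; "joint_efforts": joint torques, N m; "eef_pos": TCP position; "tcp_rot": TCP orientation; "contact_force": force on the tool from outside, world axes, zero at the start; "wrist_torque": the same for the moment, N m; "opening": opening from 0.0 (shut) to 1.0 (fully open); "grasp_force": force on a finger pad.
Only numpy, scipy, OpenCV 4.12 (cv2) and the standard library are available. Lean on these libraries where they do the work, as an engineer would, in place of code of your own. Each camera call takes 0.05 s, during which the arm holds its last target. There are 200 camera calls.

TASK

Lay out the sample parts for inspection, each flat and centred: the large bearing on the pad in front of the ring gauge, the large hex nut on the pad in front of the threaded plug gauge, and the square housing on the pad between those two pads. Set the round cap centred on top of the housing, flange down, and let everything go.

Things in the scene. Friction and masses are not known exactly. Their poses are not given: they have to be found in the camera images.
- bearing_c (a point): centre (half-way up) of the large steel ball bearing, loose, lying flat: outer diameter 52 mm, bore 25 mm, 20 mm high, dark shield between the races. z up along its axis. About 0.2 kg. (A much smaller bearing, 30 mm across, lies about as well; it is not part of the job.)
- nut_c (a point): centre (half-way up) of the large steel hex nut, loose, lying flat: 46 mm across flats (53 mm across corners), 24 mm high, 30 mm bore. z up along its axis; its x axis is square to a pair of flats, and so are the directions 60 and 120 degrees from it. About 0.22 kg. (A much smaller nut, 24 mm across flats, lies about as well; it is not part of the job.)
- housing_c (a point): centre (half-way up) of the square aluminium housing block, loose: 50 x 50 mm and 25 mm high, with an 18 mm hole through its middle and a small dark dot at each corner of its flat top. z up, x and y square to its sides. About 0.15 kg.
- cap_c (a point): centre (half-way up) of the steel cap, loose, standing flange down: a flange of 40 mm diameter, 6 mm thick, and on it a central round boss of 24 mm diameter, 24 mm high (30 mm high in all). z up along its axis. It can be gripped by the boss. About 0.1 kg.
- ring_gauge: ring gauge, the master for the bearing: a plain steel ring, 64 mm outside, 28 mm bore, lying on a round grey foot of 72 mm diameter, 40 mm high in all, fixed to the bench. Origin: centre of the foot's underside; z up.
- plug_gauge: threaded plug gauge, the master for the nut: an upright ribbed steel plug of 30 mm diameter on a square grey foot of 60 x 60 mm, 16 mm high; 55 mm high in all, fixed to the bench. Origin: centre of the foot's underside; z up.
- pad_ring: the pad in front of the ring gauge (on the robot's side of it, centre about 120 mm away): the bearing's place. A pad is a flat black or dark grey rubber square, 80 x 80 mm and 4 mm thick, fixed to the bench; the three pads look alike. Origin: centre of its underside, on the bench; z up. 
- pad_plug: the pad in front of the plug gauge (on the robot's side of it, centre about 120 mm away): the nut's place. Same size and origin as the other pads: 80 x 80 x 4 mm, origin at the centre of its underside, on the bench, z up.
- pad_mid: the pad that lies between the other two pads: the housing's place. Same size and origin as the other pads: 80 x 80 x 4 mm, origin at the centre of its underside, on the bench, z up.
Not all that is in view belongs to the job. What is shaped like the pad_ring but red is not meant.

How it is judged (in metres and radians):
At the end, for the whole second after the job is handed in: The bearing, the nut and the housing each lie flat (tilt under 0.1 rad) on their own pad, centre within 12 mm of the pad's centre; the cap stands flange down on the housing, within 10 mm of its centre; all at rest (horizontal distance between bearing_c and pad_ring below 0.012 m and z of bearing_c in the frame of pad_ring between 0.008 and 0.02 m and angle between each of bearing_c, nut_c, housing_c, cap_c's own z axis and vertical below 0.1 rad and linear speed of each of bearing, nut, housing, cap below 0.01 m/s and angular speed of each of bearing, nut, housing, cap below 0.1 rad/s and horizontal distance between nut_c and pad_plug below 0.012 m and z of nut_c in the frame of pad_plug between 0.01 and 0.022 m and horizontal distance between housing_c and pad_mid below 0.012 m and z of housing_c in the frame of pad_mid between 0.0105 and 0.0225 m and horizontal distance between cap_c and housing_c below 0.01 m and z of cap_c in the frame of housing_c between 0.0215 and 0.0335 m); the robot touches nothing.
It also fails if it takes over 106 s, if anything falls off the work surface, if the arm or the gripper's body presses on something with over 40 N, if the wrist force passes 120 N, or if a joint passes its speed limit or range.

## Working session

There is one attempt and no reset: what is moved stays moved. The work goes in short steps, Python scripts to look and compute and a shell command to move; the robot and the scene stay as the last step left them, time stands still between calls to the robot, and variables do not carry over. Pictures are saved under pics/ and viewed, at most 14 in all, crops included, and the job is handed in when it is done.

```bash
mkdir -p pics; ls; python3 - <<'E'
from rig import r,cams
import cv2
print(r.sense(), r.finger_overhang)
for n in("top","scene"):
    f=cams.grab_frame(n); cv2.imwrite(f"pics/{n}0.png",f["image"][:,:,::-1]); print({k:v for k,v in f.items() if k!="image"})
E
```

```text
pics
{'clock': 0.0, 'qpos': array([-1.31542009e+00,  3.53638009e-01,  1.63412365e+00, -5.76772680e-06,
        1.15517090e+00, -2.36807307e-03]), 'qvel': array([-0.00070845, -0.00071337, -0.00133715,  0.00023581, -0.0005296 ,
       -0.00103449]), 'joint_efforts': array([ 1.20103363e-03, -6.05252123e+01, -3.42066765e+01,  7.03709202e-05,
        9.48343717e-03,  5.13892417e-05]), 'eef_pos': array([ 159.2205605 , -603.93018455,  249.57246733]), 'tcp_rot': array([-3.14025274e+00,  2.10055580e-06,  2.57746644e-01]), 'contact_force': array([-0.4765311 ,  0.26035418, -0.7756639 ]), 'wrist_torque': array([ 0.05926164, -0.02127496, -0.0141762 ]), 'grasp_force': 0.0, 'opening': 1.0011770790333367} 19.0
{'fx': 531.5450664789907, 'fy': 531.5450664789907, 'cx': 324.88487104159327, 'cy': 238.3460813578014, 'position': array([ 408.78551314,  -73.73085592, 1064.44295948]), 'orientation': array([-3.02551881, -0.00641105, -1.54805335])}
{'fx': 440.7580644385876, 'fy': 440.7580644385876, 'cx': 326.0486254558985, 'cy': 231.08096131785504, 'position': array([1123.08358705, -180.45454094,  853.10364522]), 'orientation': array([-2.49675311, -0.01279518,  1.4005769 ])}
```

View pics/top0.png

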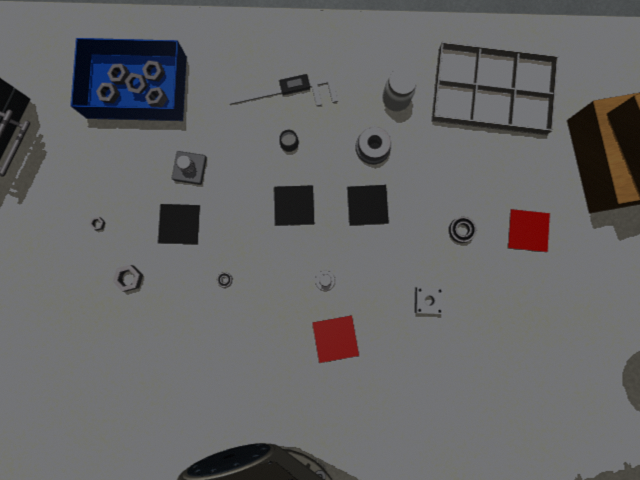

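View pics/scene0.png

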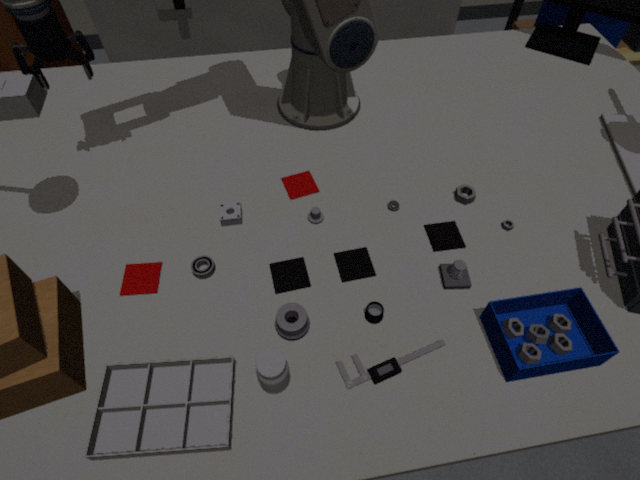

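The top view shows the pads at (179,224) plug, (294,205) mid and (368,205) ring. The bearing is at (462,230), the nut at (129,278), the housing at (429,301) and the cap at (325,281). Next I enlarge these for precise fits.

```bash
cat > h.py <<'E'
import numpy as np,cv2
from scipy.spatial.transform import Rotation as R
from rig import r,cams
def ray(f,u,v,z):
    d=R.from_euler('xyz',f["orientation"]).as_matrix()@np.array([(u-f["cx"])/f["fx"],(v-f["cy"])/f["fy"],1])
    p=f["position"]; return (p+d*(z-p[2])/d[2])[:2]
def proj(f,P):
    c=R.from_euler('xyz',f["orientation"]).as_matrix().T@(np.array(P,float)-f["position"])
    return np.array([f["fx"]*c[0]/c[2]+f["cx"],f["fy"]*c[1]/c[2]+f["cy"]])
def crop(f,u,v,h=22,s=9,g=0.5):
    c=cv2.getRectSubPix(f["image"],(2*h,2*h),(float(u),float(v)))
    c=(255*(c/255.)**g).astype(np.uint8)
    return cv2.resize(c,None,fx=s,fy=s,interpolation=cv2.INTER_CUBIC)[:,:,::-1]
def delta(goal,yaw=None):
    "tool-frame shift (m) to world goal (mm), turn to yaw about tool z"
    s=r.sense();M=R.from_euler('xyz',s["tcp_rot"]).as_matrix()
    d=M.T@(np.array(goal)-s["eef_pos"])/1000
    a=None if yaw is None else (-(yaw-s["tcp_rot"][2]))
    print("shift",d.round(4),"az",a)
E
python3 - <<'E'
from h import *
f=cams.grab_frame("top")
g=cv2.cvtColor(f["image"],cv2.COLOR_RGB2GRAY)
m=(g<45).astype(np.uint8)
for n,(u,v) in dict(plug=(179,224),mid=(294,205),ring=(368,205)).items():
    q=m.copy();q[:max(0,v-26)]=0;q[v+26:]=0;q[:,:u-26]=0;q[:,u+26:]=0
    c=max(cv2.findContours(q,0,2)[0],key=cv2.contourArea);rc=cv2.minAreaRect(c)
    print(n,rc,ray(f,*rc[0],4))
    b=cv2.boxPoints(rc);w=[ray(f,*p,4) for p in b];print(np.degrees(np.arctan2(*(w[1]-w[0])[::-1])))
obj=[(462,230),(129,278),(429,301),(325,281)]
C=[crop(f,*o,h=16,s=12.5) for o in obj]
fs=cams.grab_frame("scene")
ob2=[(203,267),(465,194),(231,213),(315,215)]
D=[crop(fs,*o,h=16,s=12.5) for o in ob2]
C=[cv2.resize(x,(200,200)) for x in C];D=[cv2.resize(x,(200,200)) for x in D]
# larger: 2x2 at 300 for top
C=[cv2.resize(crop(f,*o,h=16,s=9),(300,300)) for o in obj]
cv2.imwrite("pics/c1.png",np.vstack([np.hstack(C[:2]),np.hstack(C[2:])]))
for n,(u,v) in zip("BNHC",obj):
    print(n,ray(f,u,v,20))
print(g[215:250,462])
E
```

```text
plug ((178.5415802001953, 223.50173950195312), (39.67390441894531, 38.59151077270508), 2.385944128036499) [555.69627947 217.26983828]
1.0148375213304235
mid ((293.68072509765625, 204.96420288085938), (38.376319885253906, 38.497474670410156), 88.26429748535156) [599.03241172 -13.07195301]
-86.84808583585458
ring ((367.43017578125, 204.60350036621094), (38.302154541015625, 38.551841735839844), 87.1375961303711) [ 603.33996279 -162.26736829]
-85.70419131425102
B [ 553.75909338 -349.40941869]
N [443.59401058 303.73807528]
H [ 412.25082542 -283.83593663]
C [446.55048667 -79.79532966]
[111  99  94  48  15  20  53  91  42  37  66  67  80 113 115 114 114 115
 115 110  90  93  31  12  32  75  87  34  55  68  79 113 115 114 114]
```

View pics/c1.png

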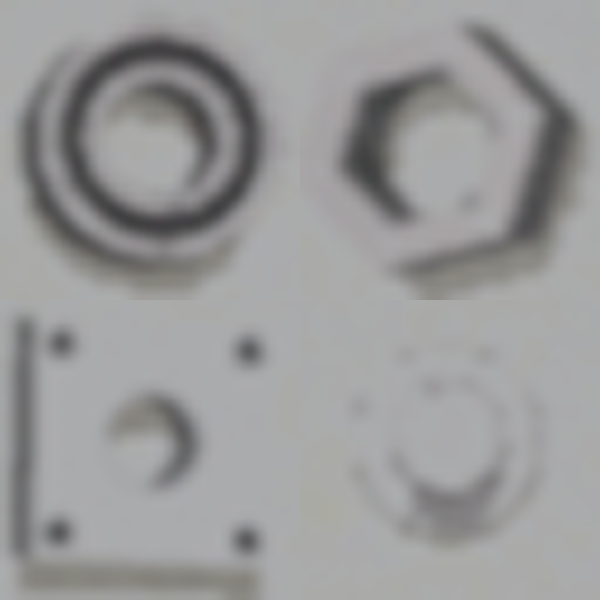

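The crops give these top-face centres. The bearing shield is at (463.3,228.6), the nut bore at about (126.5,277.6), the middle of the housing dots at (429.4,300.1), and the cap flange at (324.9,280.7). I check them by reprojecting into the scene camera.

```bash
python3 - <<'E'
from h import *
f=cams.grab_frame("top");s=cams.grab_frame("scene")
it=dict(B=(463.28,228.6,20,26,0),N=(126.5,277.6,24,26.5,0),H=(429.37,300.1,25,35.4,0),C=(324.9,280.7,6,20,0))
def wa(u,v,du,dv): 
    d=ray(f,u+du,v+dv,20)-ray(f,u-du,v-dv,20);return np.degrees(np.arctan2(d[1],d[0]))
aN=wa(126.5,277.6,3.3,-12.3);aH=wa(429.4,300.1,9.5,.4)
print("nut corner dir",aN,"housing x-edge dir",aH)
def ring(c,z,R0,n,a0):
    t=np.radians(a0)+np.arange(n)*2*np.pi/n
    return [(c[0]+R0*np.cos(x),c[1]+R0*np.sin(x),z) for x in t]
out=[]
ims={}
for nm,F in(("t",f),("s",s)):
    row=[]
    for k,(u,v,z,R0,_) in it.items():
        c=ray(f,u,v,z)
        if nm=="t":print(k,c.round(1))
        n,a=(6,aN) if k=="N" else (4,aH+45) if k=="H" else (40,0)
        p0=proj(F,[*c,z]);cc=cv2.resize(crop(F,*p0,h=16,s=6),(200,200))
        for zz,rr,col in((z,R0,(0,0,255)),(0,R0,(0,200,0)))+(((30,12,(255,0,0)),) if k=="C" else ()):
            pts=np.array([(proj(F,q)-p0)*6.25+100 for q in ring(c,zz,rr,n,a)]).astype(np.int32)
            cv2.polylines(cc,[pts],True,col,1)
        row.append(cc)
    out.append(np.hstack(row))
pads=[]
for c in((555.7,217.3),(599,-13.1),(603.3,-162.3)):
    p0=proj(s,[*c,4]);cc=cv2.resize(crop(s,*p0,h=26,s=4),(200,200))
    pts=np.array([(proj(s,q)-p0)*200/52+100 for q in ring(c,4,56.6,4,45-2 if c[1]>0 else 48)]).astype(np.int32)
    cv2.polylines(cc,[pts],True,(0,0,255),1);pads.append(cc)
pads.append(np.zeros_like(cc));out.append(np.hstack(pads))
cv2.imwrite("pics/ov.png",np.vstack(out))
E
```

```text
nut corner dir -11.377915199443796 housing x-edge dir -91.09094473216432
B [ 556.6 -352. ]
N [444.1 307.2]
H [ 414.  -283.6]
C [447.6 -79.7]
```

View pics/ov.png

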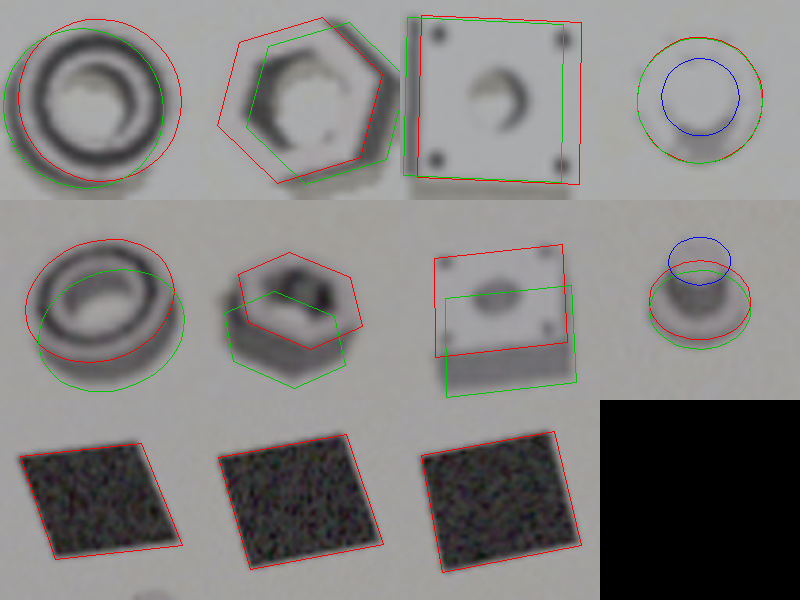

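Fits agree within about 2 mm in both views. Now I go for the housing: first work out the shift.

```bash
python3 -c "
from h import *
delta([414,-283.6,90],-.019)"
```

```text
shift [ 0.328  -0.245   0.1601] az 0.2767452005822032
```

```bash
python3 -m crank '[[0.04,-0.03,0.02,0,0,0,0],[0.08,-0.06,0.04,0,0,0,0],[0.12,-0.09,0.06,0,0,0,0],[0.16,-0.12,0.08,0,0,0,0],[0.164,-0.1225,0.08,0,0,0,0]]' && python3 -m crank '[[0.04,-0.03,0.02,0,0,0.07,0],[0.08,-0.06,0.04,0,0,0.14,0],[0.12,-0.09,0.06,0,0,0.21,0],[0.16,-0.12,0.08,0,0,0.277,0],[0.164,-0.1225,0.08,0,0,0.277,0]]' && python3 -m crank '[[0,0,0,0,0,0,0],[0,0,0,0,0,0,0]]'; python3 -c "
from h import *
delta([414,-283.6,22],-.019)"
```

```text
clock: 0.8
eef_pos: [287.5, -440.1, 168.4]
tcp_rot: [-3.138, 0.001, 0.259]
contact_force: [0.5, 0.3, -0.2]
opening: 1.0
grasp_force: 0.0
clock: 1.3
eef_pos: [414.9, -280.6, 88.7]
tcp_rot: [-3.14, 0.002, -0.02]
contact_force: [0.3, -0.3, -0.1]
opening: 1.005
grasp_force: 0.0
clock: 1.5
eef_pos: [414.1, -283.9, 90.4]
tcp_rot: [3.141, 0.0, -0.018]
contact_force: [-0.0, -0.0, -0.3]
opening: 1.0
grasp_force: 0.0
shift [-0.0001 -0.0003  0.0684] az 0.0014613891447631082
```

```bash
python3 -m crank '[[0,0,0.03,0,0,0,0],[0,0,0.05,0,0,0,0],[0,0,0.06,0,0,0,0],[0,0,0.068,0,0,0,0],[0,0,0.068,0,0,0,0]]' && python3 -m crank '[[0,0,0,0,0,0,0.3],[0,0,0,0,0,0,0.6],[0,0,0,0,0,0,1],[0,0,0,0,0,0,1],[0,0,0,0,0,0,1]]' 40 && python3 -m crank '[[0,0,0,0,0,0,1],[0,0,0,0,0,0,1],[0,0,0,0,0,0,1],[0,0,0,0,0,0,1],[0,0,0,0,0,0,1]]' && python3 -m crank '[[0,0,-0.02,0,0,0,1],[0,0,-0.05,0,0,0,1],[0,0,-0.08,0,0,0,1],[0,0,-0.08,0,0,0,1],[0,0,-0.08,0,0,0,1]]'; python3 - <<'E'
from h import *
delta([599,-13.1,60],-.019)
f=cams.grab_frame("top");p=proj(f,[414,-283.6,110])
cv2.imwrite("pics/g1.png",crop(f,*p,h=40,s=7))
E
```

```text
clock: 2.0
eef_pos: [413.6, -284.3, 22.0]
tcp_rot: [-3.141, 0.001, -0.02]
contact_force: [-0.2, -0.2, -0.4]
opening: 1.002
grasp_force: 0.0
clock: 2.5
eef_pos: [414.5, -284.1, 23.2]
tcp_rot: [3.141, -0.001, -0.019]
contact_force: [-1.7, 0.6, 5.2]
opening: 0.571
grasp_force: 41.5
clock: 3.0
eef_pos: [414.5, -284.1, 23.2]
tcp_rot: [3.141, -0.001, -0.019]
contact_force: [-1.3, 0.2, 5.6]
opening: 0.573
grasp_force: 41.5
clock: 3.5
eef_pos: [414.3, -284.0, 102.8]
tcp_rot: [3.141, -0.001, -0.019]
contact_force: [0.1, 0.1, -2.5]
opening: 0.577
grasp_force: 42.9
shift [ 0.1794 -0.2744  0.0428] az -1.0495541302408401e-05
```

View pics/g1.png

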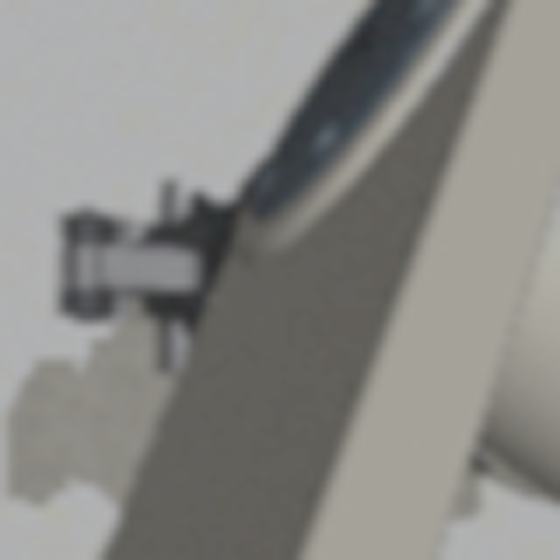

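Held at opening 0.577, which is 49 mm. Next I carry it over pad_mid.

```bash
python3 -m crank '[[0.02,-0.03,0,0,0,0,1],[0.046,-0.07,0,0,0,0,1],[0.071,-0.11,0,0,0,0,1],[0.09,-0.137,0,0,0,0,1],[0.09,-0.137,0,0,0,0,1]]' && python3 -m crank '[[0.025,-0.04,0.01,0,0,0,1],[0.05,-0.08,0.02,0,0,0,1],[0.075,-0.115,0.03,0,0,0,1],[0.09,-0.137,0.043,0,0,0,1],[0.09,-0.137,0.043,0,0,0,1]]' && python3 -m crank '[[0,0,0,0,0,0,1],[0,0,0,0,0,0,1],[0,0,0,0,0,0,1]]'; python3 - <<'E'
from h import *
delta([599,-13.1,28],-.019)
E
```

```text
clock: 4.05
eef_pos: [508.1, -145.5, 100.9]
tcp_rot: [-3.141, 0.001, -0.016]
contact_force: [-0.6, 0.5, -2.1]
opening: 0.573
grasp_force: 42.8
clock: 4.55
eef_pos: [599.2, -11.1, 56.3]
tcp_rot: [-3.141, 0.003, -0.017]
contact_force: [-1.4, -1.3, -2.5]
opening: 0.578
grasp_force: 42.8
clock: 4.85
eef_pos: [598.6, -14.5, 59.4]
tcp_rot: [3.141, 0.0, -0.021]
contact_force: [0.6, -0.7, -2.3]
opening: 0.575
grasp_force: 42.8
shift [ 0.0004 -0.0014  0.0314] az -0.0015524416138362924
```

```bash
python3 -m crank '[[0,-0.001,0.01,0,0,0,1],[0,-0.001,0.02,0,0,0,1],[0,-0.001,0.026,0,0,0,1],[0,-0.001,0.031,0,0,0,1],[0,-0.001,0.031,0,0,0,1]]' && python3 -m crank '[[0,0,0,0,0,0,0.3],[0,0,0,0,0,0,0],[0,0,0,0,0,0,0],[0,0,0,0,0,0,0],[0,0,0,0,0,0,0]]' && python3 -m crank '[[0,0,-0.02,0,0,0,0],[0,0,-0.05,0,0,0,0],[0,0,-0.08,0,0,0,0],[0,0,-0.08,0,0,0,0],[0,0,-0.08,0,0,0,0]]'; python3 - <<'E'
from h import *
delta([447.6,-79.7,80],-.019)
E
```

```text
clock: 5.35
eef_pos: [599.0, -12.3, 27.6]
tcp_rot: [-3.142, 0.001, -0.019]
contact_force: [-0.2, 0.2, -1.9]
opening: 0.575
grasp_force: 43.0
clock: 5.85
eef_pos: [599.4, -12.3, 28.4]
tcp_rot: [3.142, -0.0, -0.019]
contact_force: [0.8, 0.1, 0.4]
opening: 0.999
grasp_force: 0.0
clock: 6.35
eef_pos: [599.7, -12.3, 108.9]
tcp_rot: [3.142, -0.002, -0.019]
contact_force: [-0.6, 0.6, -0.2]
opening: 1.003
grasp_force: 0.0
shift [-0.1508  0.0703  0.0287] az -0.0001474589350850715
```

```bash
python3 -m crank '[[-0.04,0.02,0,0,0,0,0],[-0.08,0.04,0,0,0,0,0],[-0.12,0.055,0.01,0,0,0,0],[-0.151,0.07,0.028,0,0,0,0],[-0.151,0.07,0.028,0,0,0,0]]' && python3 -m crank '[[0,0,0,0,0,0,0],[0,0,0,0,0,0,0],[0,0,0,0,0,0,0]]'; python3 - <<'E'
from h import *
delta([447.6,-79.7,31],-.019)
f=cams.grab_frame("scene");p=proj(f,[520,-40,20])
a=crop(f,*proj(f,[599,-13,29]),h=30,s=10)
b=crop(f,*proj(f,[447,-80,20]),h=30,s=10)
cv2.imwrite("pics/g2.png",cv2.resize(np.hstack([a,b]),(800,400)))
E
```

```text
clock: 6.85
eef_pos: [439.9, -79.6, 77.3]
tcp_rot: [-3.14, 0.009, -0.021]
contact_force: [0.5, 0.1, 0.5]
opening: 0.999
grasp_force: 0.0
clock: 7.15
eef_pos: [448.3, -79.2, 80.4]
tcp_rot: [3.141, -0.001, -0.019]
contact_force: [-0.1, -0.1, -0.6]
opening: 1.0
grasp_force: 0.0
shift [-0.0008  0.0005  0.0494] az 0.00046428831297804993
```

View pics/g2.png

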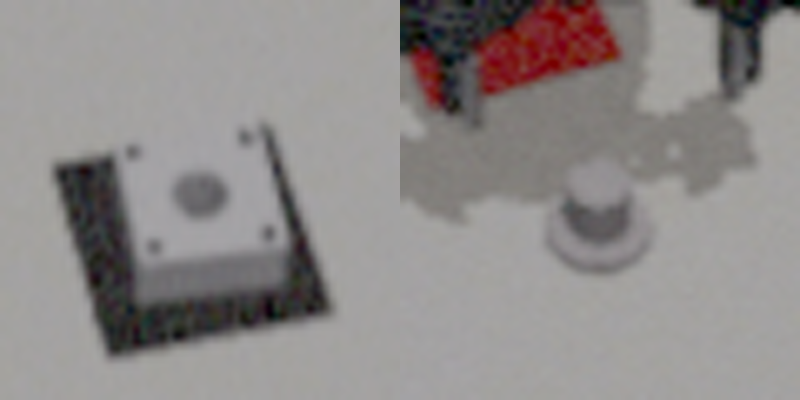

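The housing is flat on pad_mid with its hole at crop centre (200,195), about 1–3 mm off. The cap stands upright between the fingers. I grip it next.

```bash
python3 -m crank '[[-0.001,0,0.02,0,0,0,0],[-0.001,0,0.035,0,0,0,0],[-0.001,0,0.045,0,0,0,0],[-0.001,0,0.049,0,0,0,0],[-0.001,0,0.049,0,0,0,0]]' && python3 -m crank '[[0,0,0,0,0,0,0.3],[0,0,0,0,0,0,0.6],[0,0,0,0,0,0,1],[0,0,0,0,0,0,1],[0,0,0,0,0,0,1]]' 40 && python3 -m crank '[[0,0,0,0,0,0,1],[0,0,0,0,0,0,1],[0,0,0,0,0,0,1],[0,0,0,0,0,0,1],[0,0,0,0,0,0,1]]' && python3 -m crank '[[0,0,-0.02,0,0,0,1],[0,0,-0.05,0,0,0,1],[0,0,-0.08,0,0,0,1],[0,0,-0.08,0,0,0,1],[0,0,-0.08,0,0,0,1]]'; python3 - <<'E'
from h import *
delta([598.5,-12.5,90],-.019)
E
```

```text
clock: 7.7
eef_pos: [446.0, -79.3, 31.0]
tcp_rot: [-3.141, 0.001, -0.019]
contact_force: [-0.0, -0.6, 0.4]
opening: 1.003
grasp_force: 0.0
clock: 8.2
eef_pos: [446.2, -79.4, 31.8]
tcp_rot: [3.142, -0.001, -0.019]
contact_force: [-1.2, 0.9, 6.1]
opening: 0.262
grasp_force: 38.8
clock: 8.7
eef_pos: [446.2, -79.4, 31.8]
tcp_rot: [3.142, -0.001, -0.019]
contact_force: [-1.2, 0.6, 6.7]
opening: 0.26
grasp_force: 38.8
clock: 9.2
eef_pos: [446.2, -79.5, 111.7]
tcp_rot: [3.141, -0.002, -0.019]
contact_force: [-0.7, 0.0, -1.8]
opening: 0.262
grasp_force: 39.6
shift [ 0.1509 -0.0699  0.0219] az -0.0003012316489653562
```

```bash
python3 -m crank '[[0.03,-0.015,0,0,0,0,1],[0.065,-0.03,0,0,0,0,1],[0.1,-0.047,0,0,0,0,1],[0.13,-0.06,0.01,0,0,0,1],[0.151,-0.07,0.021,0,0,0,1]]' && python3 -m crank '[[0,0,0,0,0,0,1],[0,0,0,0,0,0,1],[0,0,0,0,0,0,1],[0,0,0,0,0,0,1]]'; python3 - <<'E'
from h import *
delta([598,-12.5,61.5],-.019)
f=cams.grab_frame("scene")
a=crop(f,*proj(f,[599,-13,40]),h=30,s=10)
cv2.imwrite("pics/g3.png",cv2.resize(a,(500,500)))
E
```

```text
clock: 9.7
eef_pos: [599.7, -11.4, 88.5]
tcp_rot: [-3.142, 0.0, -0.019]
contact_force: [-0.1, -0.2, -1.1]
opening: 0.262
grasp_force: 39.6
clock: 10.1
eef_pos: [597.4, -12.7, 90.2]
tcp_rot: [3.142, 0.001, -0.02]
contact_force: [0.4, 0.7, -1.9]
opening: 0.264
grasp_force: 39.6
shift [ 0.0007 -0.0002  0.0287] az -0.0007319365764949688
```

View pics/g3.png

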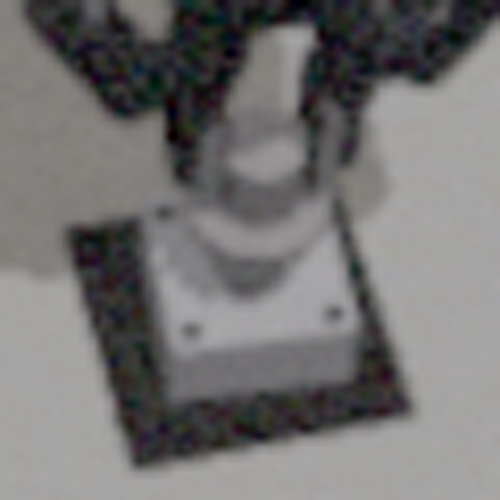

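The cap is held upright above the housing, flange at about (260,235). Now I lower it, release and retreat.

```bash
python3 -m crank '[[0,0,0.01,0,0,0,1],[0,0,0.018,0,0,0,1],[0,0,0.025,0,0,0,1],[0,0,0.029,0,0,0,1],[0,0,0.029,0,0,0,1]]' && python3 -m crank '[[0,0,0,0,0,0,0.6],[0,0,0,0,0,0,0.3],[0,0,0,0,0,0,0],[0,0,0,0,0,0,0],[0,0,0,0,0,0,0]]' && python3 -m crank '[[0,0,-0.02,0,0,0,0],[0,0,-0.04,0,0,0,0],[0,0,-0.06,0,0,0,0],[0,0,-0.06,0,0,0,0],[0,0,-0.06,0,0,0,0]]'; python3 - <<'E'
from h import *
delta([556.6,-352,100],-.019)
E
```

```text
clock: 10.65
eef_pos: [598.1, -12.3, 61.0]
tcp_rot: [3.142, 0.001, -0.019]
contact_force: [-0.1, 0.3, -2.0]
opening: 0.259
grasp_force: 39.8
clock: 11.15
eef_pos: [598.3, -12.3, 61.3]
tcp_rot: [-3.142, -0.0, -0.019]
contact_force: [-0.9, -0.2, 0.4]
opening: 0.998
grasp_force: 0.0
clock: 11.65
eef_pos: [598.4, -12.3, 121.4]
tcp_rot: [3.142, -0.001, -0.019]
contact_force: [0.1, -0.5, 0.3]
opening: 1.001
grasp_force: 0.0
shift [-0.0353  0.3404  0.0214] az -0.0001958057756387306
```

```bash
python3 -m crank '[[0,0.04,0,0,0,0,0],[-0.005,0.08,0,0,0,0,0],[-0.01,0.12,0,0,0,0,0],[-0.015,0.16,0,0,0,0,0],[-0.018,0.18,0,0,0,0,0]]' && python3 -m crank '[[0,0.04,0,0,0,0,0],[-0.005,0.08,0,0,0,0,0],[-0.01,0.12,0.01,0,0,0,0],[-0.015,0.15,0.02,0,0,0,0],[-0.018,0.16,0.021,0,0,0,0]]' && python3 -m crank '[[0,0,0,0,0,0,0],[0,0,0,0,0,0,0],[0,0,0,0,0,0,0],[0,0,0,0,0,0,0]]'; python3 - <<'E'
from h import *
delta([556.6,-352,20.5],-.019)
f=cams.grab_frame("scene")
a=crop(f,*proj(f,[599,-13,40]),h=30,s=10)
t=cams.grab_frame("top")
b=crop(t,*proj(t,[599,-13,29]),h=30,s=10)
cv2.imwrite("pics/g4.png",cv2.resize(np.hstack([a,b]),(800,400)))
E
```

```text
clock: 12.15
eef_pos: [575.6, -194.5, 119.9]
tcp_rot: [3.142, 0.002, -0.021]
contact_force: [0.5, 0.2, -0.7]
opening: 1.002
grasp_force: 0.0
clock: 12.65
eef_pos: [553.8, -353.6, 97.6]
tcp_rot: [-3.14, 0.003, -0.021]
contact_force: [0.0, 1.0, -0.4]
opening: 1.001
grasp_force: 0.0
clock: 13.05
eef_pos: [556.3, -350.4, 100.6]
tcp_rot: [3.142, -0.0, -0.018]
contact_force: [0.4, -0.1, -0.6]
opening: 0.993
grasp_force: 0.0
shift [0.0003 0.0016 0.0801] az 0.0012928912855402035
```

View pics/g4.png

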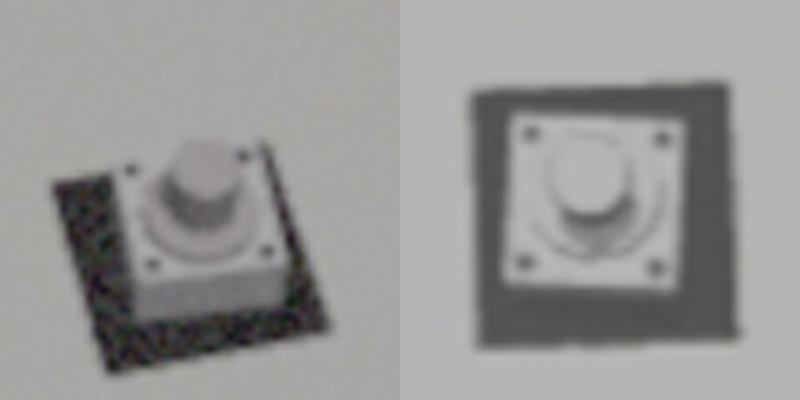

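Housing and cap stand well: the dot centroid is at (594,200) against the target (600,200), so 2 mm off, and the cap is centred on the housing. Bearing next.

```bash
python3 -m crank '[[0,0.001,0.03,0,0,0,0],[0,0.001,0.05,0,0,0,0],[0,0.001,0.07,0,0,0,0],[0,0.001,0.079,0,0,0,0],[0,0.001,0.079,0,0,0,0]]' && python3 -m crank '[[0,0,0,0,0,0,0.3],[0,0,0,0,0,0,0.6],[0,0,0,0,0,0,1],[0,0,0,0,0,0,1],[0,0,0,0,0,0,1]]' 40 && python3 -m crank '[[0,0,0,0,0,0,1],[0,0,0,0,0,0,1],[0,0,0,0,0,0,1],[0,0,0,0,0,0,1],[0,0,0,0,0,0,1]]' && python3 -m crank '[[0,0,-0.02,0,0,0,1],[0,0,-0.04,0,0,0,1],[0,0,-0.06,0,0,0,1],[0,0,-0.06,0,0,0,1],[0,0,-0.06,0,0,0,1]]'; python3 - <<'E'
from h import *
delta([603.3,-162.3,60],-.019)
E
```

```text
clock: 13.65
eef_pos: [555.2, -351.8, 20.2]
tcp_rot: [-3.14, 0.002, -0.019]
contact_force: [-0.4, 0.7, -0.6]
opening: 1.001
grasp_force: 0.0
clock: 14.15
eef_pos: [556.5, -353.0, 22.7]
tcp_rot: [3.141, -0.002, -0.019]
contact_force: [-0.9, 1.2, 6.6]
opening: 0.582
grasp_force: 41.8
clock: 14.65
eef_pos: [556.5, -353.0, 22.7]
tcp_rot: [3.141, -0.002, -0.019]
contact_force: [-1.5, 1.1, 6.7]
opening: 0.577
grasp_force: 41.8
clock: 15.15
eef_pos: [555.7, -352.6, 81.3]
tcp_rot: [3.141, -0.001, -0.019]
contact_force: [-0.9, 0.4, -1.9]
opening: 0.583
grasp_force: 43.1
shift [ 0.0439 -0.1912  0.0212] az -0.00023144634010776113
```

```bash
python3 -m crank '[[0.01,-0.03,0,0,0,0,1],[0.02,-0.07,0,0,0,0,1],[0.03,-0.11,0,0,0,0,1],[0.04,-0.15,0,0,0,0,1],[0.044,-0.191,0.02,0,0,0,1]]' && python3 -m crank '[[0,0,0,0,0,0,1],[0,0,0,0,0,0,1],[0,0,0,0,0,0,1],[0,0,0,0,0,0,1]]'; python3 - <<'E'
from h import *
delta([603.3,-162.3,27],-.019)
f=cams.grab_frame("scene")
a=crop(f,*proj(f,[603,-162,50]),h=30,s=10)
cv2.imwrite("pics/g5.png",cv2.resize(a,(500,500)))
E
```

```text
clock: 15.65
eef_pos: [605.3, -161.4, 61.9]
tcp_rot: [3.141, -0.004, -0.02]
contact_force: [0.6, -1.0, -2.3]
opening: 0.578
grasp_force: 43.1
clock: 16.05
eef_pos: [603.4, -163.5, 61.2]
tcp_rot: [3.141, -0.0, -0.02]
contact_force: [-0.4, -1.1, -2.4]
opening: 0.577
grasp_force: 43.2
shift [-0.0001 -0.0012  0.0342] az -0.0014482658221627483
```

View pics/g5.png

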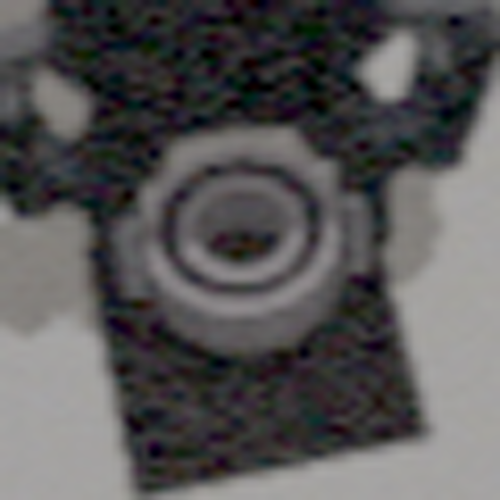

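The bearing is level between the fingers at (245,230). I lower and release it.

```bash
python3 -m crank '[[0,-0.001,0.012,0,0,0,1],[0,-0.001,0.022,0,0,0,1],[0,-0.001,0.03,0,0,0,1],[0,-0.001,0.034,0,0,0,1],[0,-0.001,0.034,0,0,0,1]]' && python3 -m crank '[[0,0,0,0,0,0,0.3],[0,0,0,0,0,0,0],[0,0,0,0,0,0,0],[0,0,0,0,0,0,0],[0,0,0,0,0,0,0]]' && python3 -m crank '[[0,0,-0.03,0,0,0,0],[0,0,-0.07,0,0,0,0],[0,0,-0.11,0,0,0,0],[0,0,-0.11,0,0,0,0],[0,0,-0.11,0,0,0,0]]'; python3 - <<'E'
from h import *
delta([444.1,307.2,110],-.199)
E
```

```text
clock: 16.6
eef_pos: [603.1, -161.4, 26.9]
tcp_rot: [-3.141, 0.001, -0.019]
contact_force: [-0.1, 0.6, -2.1]
opening: 0.579
grasp_force: 43.2
clock: 17.1
eef_pos: [603.5, -161.5, 27.3]
tcp_rot: [3.142, -0.0, -0.019]
contact_force: [0.5, 1.4, 0.2]
opening: 1.001
grasp_force: 0.0
clock: 17.6
eef_pos: [604.1, -161.6, 138.5]
tcp_rot: [3.141, -0.002, -0.019]
contact_force: [-0.5, 0.8, -0.4]
opening: 0.997
grasp_force: 0.0
shift [-0.169  -0.4657  0.0278] az 0.17977452109860875
```

```bash
python3 -m crank '[[-0.015,-0.04,0,0,0,0,0],[-0.03,-0.08,0,0,0,0,0],[-0.045,-0.12,0,0,0,0,0],[-0.06,-0.16,0,0,0,0,0],[-0.065,-0.18,0,0,0,0,0]]' && python3 -m crank '[[-0.015,-0.04,0,0,0,0,0],[-0.03,-0.08,0,0,0,0,0],[-0.045,-0.12,0,0,0,0,0],[-0.06,-0.16,0,0,0,0,0],[-0.065,-0.18,0,0,0,0,0]]' && python3 -m crank '[[-0.015,-0.04,0.01,0,0,0.06,0],[-0.03,-0.08,0.02,0,0,0.12,0],[-0.039,-0.106,0.028,0,0,0.18,0],[-0.039,-0.106,0.028,0,0,0.18,0],[-0.039,-0.106,0.028,0,0,0.18,0]]' && python3 -m crank '[[0,0,0,0,0,0,0],[0,0,0,0,0,0,0],[0,0,0,0,0,0,0]]'; python3 - <<'E'
from h import *
delta([444.1,307.2,22],-.199)
f=cams.grab_frame("scene")
a=crop(f,*proj(f,[603,-162,24]),h=30,s=10)
t=cams.grab_frame("top")
b=crop(t,*proj(t,[603.3,-162.3,24]),h=30,s=10)
cv2.imwrite("pics/g6.png",cv2.resize(np.hstack([a,b]),(800,400)))
E
```

```text
clock: 18.1
eef_pos: [539.0, 22.2, 135.6]
tcp_rot: [-3.141, 0.004, -0.018]
contact_force: [0.3, -1.7, -0.1]
opening: 1.0
grasp_force: 0.0
clock: 18.6
eef_pos: [477.9, 203.1, 135.8]
tcp_rot: [3.141, 0.003, -0.018]
contact_force: [0.7, -0.5, -0.2]
opening: 1.001
grasp_force: 0.0
clock: 19.1
eef_pos: [442.3, 307.4, 107.9]
tcp_rot: [3.139, 0.002, -0.197]
contact_force: [0.4, -0.4, -0.5]
opening: 0.998
grasp_force: 0.0
clock: 19.4
eef_pos: [443.8, 306.9, 109.4]
tcp_rot: [-3.142, -0.0, -0.2]
contact_force: [-0.0, -0.3, 0.5]
opening: 1.0
grasp_force: 0.0
shift [ 0.0002 -0.0003  0.0874] az -0.001218618596153187
```

View pics/g6.png

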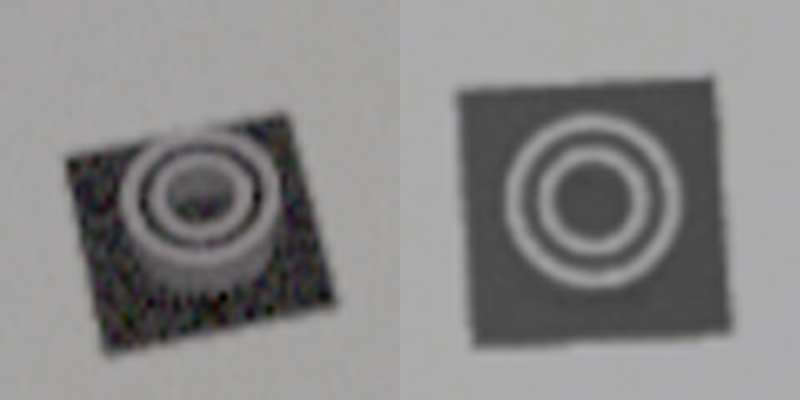

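The bearing lies flat and is centred at (594,200) against the target (600,200), about 2 mm off. Now I take the nut.

```bash
python3 -m crank '[[0,0,0.03,0,0,0,0],[0,0,0.055,0,0,0,0],[0,0,0.075,0,0,0,0],[0,0,0.087,0,0,0,0],[0,0,0.087,0,0,0,0]]' && python3 -m crank '[[0,0,0,0,0,0,0.3],[0,0,0,0,0,0,0.6],[0,0,0,0,0,0,1],[0,0,0,0,0,0,1],[0,0,0,0,0,0,1]]' 40 && python3 -m crank '[[0,0,0,0,0,0,1],[0,0,0,0,0,0,1],[0,0,0,0,0,0,1],[0,0,0,0,0,0,1],[0,0,0,0,0,0,1]]' && python3 -m crank '[[0,0,-0.02,0,0,0,1],[0,0,-0.04,0,0,0,1],[0,0,-0.06,0,0,0,1],[0,0,-0.06,0,0,0,1],[0,0,-0.06,0,0,0,1]]'; python3 - <<'E'
from h import *
delta([555.7,217.3,60],-.199)
E
```

```text
clock: 20.0
eef_pos: [442.7, 307.0, 21.1]
tcp_rot: [3.14, 0.002, -0.199]
contact_force: [0.2, 0.3, 0.6]
opening: 1.005
grasp_force: 0.0
clock: 20.5
eef_pos: [444.0, 308.2, 23.5]
tcp_rot: [-3.14, -0.001, -0.199]
contact_force: [-1.0, -0.8, 5.4]
opening: 0.533
grasp_force: 40.3
clock: 21.0
eef_pos: [444.0, 308.2, 23.5]
tcp_rot: [-3.14, -0.001, -0.199]
contact_force: [-1.2, -1.0, 6.1]
opening: 0.532
grasp_force: 40.3
clock: 21.5
eef_pos: [443.5, 307.9, 82.5]
tcp_rot: [-3.141, -0.001, -0.199]
contact_force: [0.6, 0.1, -1.6]
opening: 0.529
grasp_force: 42.3
shift [0.1278 0.0666 0.0226] az -0.0001656158056633772
```

```bash
python3 -m crank '[[0.03,0.015,0,0,0,0,1],[0.065,0.033,0,0,0,0,1],[0.095,0.05,0.01,0,0,0,1],[0.128,0.0665,0.02,0,0,0,1],[0.128,0.0665,0.02,0,0,0,1]]' && python3 -m crank '[[0,0,0,0,0,0,1],[0,0,0,0,0,0,1],[0,0,0,0,0,0,1],[0,0,0,0,0,0,1]]'; python3 - <<'E'
from h import *
delta([555.7,217.3,28],-.199)
E
```

```text
clock: 22.0
eef_pos: [557.7, 214.4, 59.9]
tcp_rot: [3.14, 0.0, -0.202]
contact_force: [-0.2, 0.2, -1.0]
opening: 0.53
grasp_force: 42.2
clock: 22.4
eef_pos: [555.1, 217.9, 62.4]
tcp_rot: [-3.142, 0.0, -0.198]
contact_force: [-0.2, 0.3, -1.7]
opening: 0.527
grasp_force: 42.2
shift [0.0007 0.0005 0.0344] az 0.000982962456429426
```

```bash
python3 -m crank '[[0,0,0.012,0,0,0,1],[0,0,0.022,0,0,0,1],[0,0,0.03,0,0,0,1],[0,0,0.034,0,0,0,1],[0,0,0.034,0,0,0,1]]' && python3 -m crank '[[0,0,0,0,0,0,0.3],[0,0,0,0,0,0,0],[0,0,0,0,0,0,0],[0,0,0,0,0,0,0],[0,0,0,0,0,0,0]]' && python3 -m crank '[[0,0,-0.03,0,0,0,0],[0,0,-0.07,0,0,0,0],[0,0,-0.11,0,0,0,0],[0,0,-0.15,0,0,0,0],[0,0,-0.15,0,0,0,0]]' && python3 -m crank '[[-0.03,-0.03,0,0,0,0,0],[-0.06,-0.06,0,0,0,0,0],[-0.09,-0.09,0,0,0,0,0],[-0.12,-0.12,0,0,0,0,0],[-0.12,-0.12,0,0,0,0,0]]'; python3 - <<'E'
from h import *
t=cams.grab_frame("top");f=cams.grab_frame("scene")
C=[crop(f,*proj(f,[555.7,217.3,28]),h=30,s=10),crop(t,*proj(t,[555.7,217.3,28]),h=30,s=10),
crop(t,*proj(t,[599,-13,29]),h=30,s=10),crop(t,*proj(t,[603.3,-162.3,24]),h=30,s=10)]
cv2.imwrite("pics/g7.png",cv2.resize(np.vstack([np.hstack(C[:2]),np.hstack(C[2:])]),(600,600)))
E
```

```text
clock: 22.9
eef_pos: [555.4, 217.1, 27.8]
tcp_rot: [3.141, 0.001, -0.199]
contact_force: [0.2, 1.0, -1.1]
opening: 0.533
grasp_force: 40.9
clock: 23.4
eef_pos: [555.8, 217.3, 28.4]
tcp_rot: [-3.141, -0.0, -0.199]
contact_force: [0.2, 0.4, -0.7]
opening: 0.998
grasp_force: 0.0
clock: 23.9
eef_pos: [558.8, 218.4, 184.2]
tcp_rot: [-3.137, -0.008, -0.199]
contact_force: [-0.5, 0.5, -0.0]
opening: 1.001
grasp_force: 0.0
clock: 24.4
eef_pos: [459.1, 361.9, 177.8]
tcp_rot: [-3.141, 0.001, -0.196]
contact_force: [-0.7, -0.3, 0.2]
opening: 1.001
grasp_force: 0.0
```

View pics/g7.png

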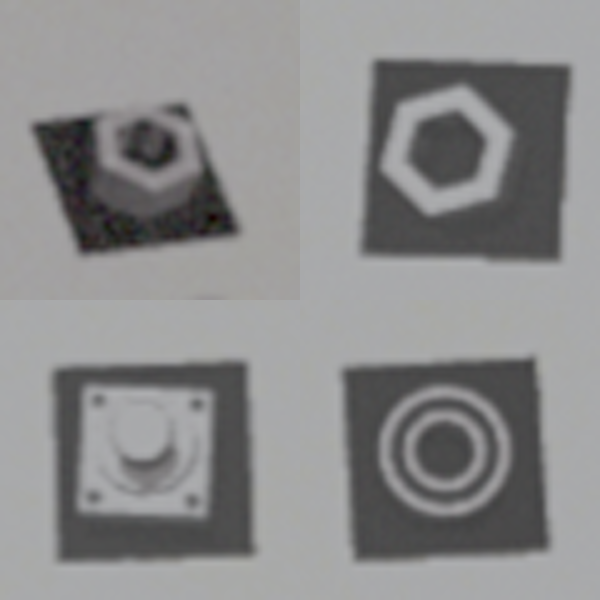

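All four parts are flat and within about 2 mm of target (nut at (448,149) against (450,150)), and the arm is clear. I hand the job in.

```bash
python3 -m crank '[[0,0,0,0,0,0,0],[0,0,0,0,0,0,0],[0,0,0,0,0,0,0],[0,0,0,0,0,0,0],[0,0,0,0,0,0,0]]' && python3 -c "
from rig import sign_off
print(sign_off())"
```

```text
clock: 25.0
eef_pos: [462.1, 358.2, 178.3]
tcp_rot: [-3.142, -0.0, -0.2]
contact_force: [-1.4, -0.5, -0.1]
opening: 0.998
grasp_force: 0.0
the job is handed in; nothing more can be done
None
```

The job is handed in at about 25 s: in the last pictures the bearing, nut and housing lay flat within about 2 mm of their pad centres, with the cap flange down on the housing and the arm clear; `sign_off` gave no verdict.

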